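# Hold a candlestick stem in the vee blocks for marking

### The job

Take the thick candlestick stem (the one with the socket, not the slim rod) from the wooden rest and lay it in the two vee blocks of the marking station with its closed foot towards the end stop, the foot pushing the limit switch's sprung plunger fully in. Keep hold of it and finish while holding it there, pressed down with some 10 to 20 newtons so that it bears firmly on both sides of the vee, not leaning on one of them, in both blocks, and cannot shift while it is marked. Take care not to hammer the soft silver into the blocks, and leave everything else on the bench where it is.

Things in the scene. Friction and masses are not known exactly. Their poses are not given: they have to be found in the camera images.
- stem: the candlestick stem: plain silver cylinder, 28 mm diameter, 200 mm long, about 0.18 kg, lying level in one pair of notches of the rest (axis 44 mm above the table). Origin on its axis at mid-length; its x axis runs along it to the flat closed foot. The other end (-x) is an open candle socket, 22 mm bore, 25 mm deep, its lip 34 mm across over the last 11 mm
- stem_foot (a point): centre of the stem's flat closed foot (100 mm from the origin along +x)
- stem_mouth (a point): centre of the stem's open socket mouth (100 mm from the origin along -x)
- rest: fixed wooden rest: board 150 x 155 x 10 mm with two notched cross-pieces 12 mm thick and 41 mm high, 56 mm either side of its centre along x (100 mm clear between them, open down to the board). The stem and the slim rod lie across them along the rest's x axis, at y = +40 and -40 mm, either way round. Origin under its centre
- fixture: fixed marking station, base plate 300 x 270 x 10 mm. Origin on the table under the vee line; y axis along the vee, x to the far side. Two steel 90-degree vee blocks in line at x = 0, 60 mm wide, 35 mm long (y -77 to -42 and +34 to +69 mm), top 52 mm above the table; vee 44 mm wide at the top, apex at 30 mm. Between them, 76 mm clear, only the base plate
- stop_face (a point): face of the end stop plate that closes the vee's -y end (plate 54 mm wide, 72 mm high above the table), at the plunger's axis; y = -105 mm of the station
- lens (a point): lens of the marking head, white box 66 mm wide on a post on the station's far side at the stop end; the head slopes up and away from the vee from here, to 280 mm above the table; nothing overhangs the vee line
- seat (a point): where the stem's origin is when it is seated in both vee blocks, foot fully home: on the vee line, 49.8 mm above the table, y = -4.5 mm of the station, about midway between the blocks. Its axes are the station's: -y points along the vee to the end stop, z up. Seated, the stem's x axis points along -y
- jaw_near: the sloping faces of both vee blocks on the station's -x side (nearer the robot), ground and lightly oiled: slippery (friction about 0.15)
- jaw_far: the sloping faces of both vee blocks on the station's +x side, just as slippery
- stop_plunger (a joint): travel of the limit switch's sprung plunger in the end stop: 0 out, 0.008 m fully in (towards -y of the station); the spring takes 2.3 N to start, 5.9 N fully in. The 12 mm plunger stands 8.5 mm out of the stop plate on the axis of a seated stem; it would enter the stem's open socket, so only the foot can push it
- plunger_tip (a point): centre of the plunger's free end, 8.5 mm out of the stop plate when out; moves with it
- slim_stem: slimmer plain silver rod, 18 mm diameter, 180 mm long, lying in the other pair of notches of the rest; a bystander
- pitch_bowl: cast-iron bowl of black pitch, 176 mm across, 80 mm high; a bystander; origin under its centre
- punch_cup: white ceramic cup of chasing punches, 80 mm across, 140 mm high; a bystander; origin under its centre
- chasing_hammer: chasing hammer lying flat, 230 mm long, 28 mm high; a bystander
- dapping_block: 50 mm steel dapping cube; a bystander; origin under its centre
- step_gauge: small stepped aluminium gauge, 30 x 30 x 38 mm, standing on the station's base plate; a bystander; origin under its centre
- flat_file: flat file with a wooden handle, 235 mm long, 22 mm high; a bystander
- pliers: pair of pliers lying flat, 130 mm long, 12 mm high; a bystander

How it is judged:
By the outcome, as a careful person would: the job done as asked, in the order asked, and still so for the second after the job is handed in, while the arm keeps its last pose, push and grip.
It also fails if it takes over 48 s, if anything falls off the work surface, if the arm or the gripper's body presses on something with over 40 N, if the wrist force passes 120 N, or if a joint passes its speed limit or range.

### The arm

A 6-joint arm with a two-finger parallel gripper is mounted at the origin on the work surface. World frame = base frame: x ahead of the robot, y to its left, z up, the work surface at z = 0. Lengths are in m, angles in rad, forces in N, time in s.
With the tool pointing down it reaches from about 0.325 to 0.875 m from the base axis. Payload 4.4 kg.
Tool frame: the origin (TCP) lies at the very end of the fingers, on their centre line; the grasp point (between the pads) lies 19 mm behind it; z points along the fingers, y is the line along which they close (so a half turn about z gives the same grasp; the last joint's range is limited). The gripper opens to 85 mm and grips with 20 to 120 N. Pads are 22 mm wide; open, the fingers measure 114 mm over their backs; the gripper's body (76 mm by 85 mm) begins 54 mm behind the grasp point. The pads swing forward as they close: fully open they stand 13 mm farther back than shut.
Start: joints at [-1.389, 0.207, 1.542, -0, 1.393, -0.15], TCP at [0.187, -0.544, 0.231] pointing down, gripper open.
Joint ranges: [-2.73, 2.73], [-0.86, 2.22], [0.23, 2.46], [-1.11, 4.25], [0.08, 2.63], [-2.82, 2.82]. Speed limits (rad/s): [2.79, 2.79, 3.14, 3.14, 3.14, 3.14].

### API

Orientations are given as [roll, pitch, yaw] about the fixed x, y, z axes, in that order (R = Rz(yaw) Ry(pitch) Rx(roll)).
In Python, from cell import robot gives the robot as it stands.
- The arm moves only by the shell command python3 shift.py 'ROWS'. ROWS is a JSON object with one list for each field, all of the same length, 1 to 20, a row being the entries at one place: aperture (the opening from 0.0 (shut) to 1.0 (fully open)), dx, dy, dz (the shift in m), yaw (a turn about the tool's z in rad); each row is the pose to reach, as a shift and turn from the pose commanded when the command began, along the tool's axes at that moment; what a row does not reach only later rows make up. A row lasts 1/10 s, in which the tool goes at most 0.05 m and 0.15 rad, less where a joint would pass 70% of its speed; a pose out of reach is approached as far as the arm can. The fingers move at their own pace and stop on an object; the grip force is fixed at half the most. Time passes only in rows, so rows that do not move let the fingers close. It prints the time, the measured TCP pose, the force, the opening and the grip force at its end. Input that does not fit is refused with a message, and nothing moves.
- robot.get_state(): the state, without advancing time (a new reading comes with each control period).
- robot.grab_frame(name): name is "scene" or "side" or "wrist"; returns the picture (400x640x3 uint8, blue, green, red); there is no depth.
- robot.get_calibration(name): a dict with "K" (3x3 intrinsics, pixels), "pose" (4x4, takes a point from camera to world coordinates); the wrist camera has in their place "hand_eye" (4x4, takes a point from camera to tool coordinates, whose origin is the TCP and whose axes are the flange's). Camera axes: x right, y down, z forward; pixel columns grow to the right and rows downward; lengths in m; the calibration is good to about 2 mm. The wrist camera is an equidistant fisheye: a pixel r from the principal point sees the ray r / f radians off the axis. A picture is of the moment at which its call begins: read the wrist's pose just before it. get_calibration takes no time and is no camera call.
- robot.close_job(): hands the job in; it is judged then, once.
The state is a dict: "time": time; "joint_pos": joint angles; "joint_velocities": joint speeds; "joint_efforts": joint torques, N m; "ee_pos": TCP position; "tcp_rot": TCP orientation; "contact_force": force on the tool from outside, world axes, zero at the start; "moment": the same for the moment, N m; "gripper_width": opening from 0.0 (shut) to 1.0 (fully open); "grasp_force": force on a finger pad.
Only numpy, scipy, OpenCV 4.12 (cv2) and the standard library are available. Lean on these libraries where they do the work, as an engineer would, in place of code of your own. Each camera call takes 0.05 s, during which the arm holds its last target. There are 200 camera calls.

## Working session

There is one attempt and no reset: what is moved stays moved. The work goes in short steps, Python scripts to look and compute and a shell command to move; the robot and the scene stay as the last step left them, time stands still between calls to the robot, and variables do not carry over. Pictures are saved under pics/ and viewed, at most 10 in all, crops included, and the job is handed in when it is done.

```bash
ls; mkdir -p pics; python3 - <<'E'
from cell import robot
import cv2,numpy as np
s=robot.get_state(); print(s)
for n in ("scene","side","wrist"):
    im=robot.grab_frame(n); cv2.imwrite(f"pics/{n}0.png",im)
    c=robot.get_calibration(n); print(n,{k:np.round(v,4).tolist() for k,v in c.items()})
E
```

```text
cell.py
pics
shift.py
{'time': 0.0, 'joint_pos': array([-1.38953871e+00,  2.07387720e-01,  1.54297129e+00,  4.22376667e-06,
        1.39344402e+00, -1.50483267e-01]), 'joint_velocities': array([-0.00069985,  0.00112065, -0.00103949, -0.00077222,  0.00062767,
       -0.00084618]), 'joint_efforts': array([ 2.51863066e-04, -3.83028710e+01, -2.91597372e+01, -9.73773399e-05,
        1.03949883e-02,  1.19410990e-05]), 'ee_pos': array([ 0.18713543, -0.54290893,  0.23013583]), 'tcp_rot': array([-3.13940788e+00, -3.35479232e-04,  3.31739768e-01]), 'contact_force': array([-0.67783887, -0.88235735,  0.07755584]), 'moment': array([-0.00642502, -0.00292478,  0.00043066]), 'grasp_force': 0.0, 'gripper_width': 1.0013087931439968}
scene {'K': [[364.1155, 0.0, 322.0003], [0.0, 364.1155, 196.863], [0.0, 0.0, 1.0]], 'pose': [[0.5941, 0.6656, -0.4516, 1.0109], [0.8042, -0.4806, 0.3497, -0.3834], [0.0157, -0.571, -0.8208, 0.9667], [0.0, 0.0, 0.0, 1.0]]}
side {'K': [[448.4808, 0.0, 318.815], [0.0, 448.4808, 202.3101], [0.0, 0.0, 1.0]], 'pose': [[0.9121, -0.2687, 0.3096, 0.081], [-0.4099, -0.596, 0.6904, -1.0587], [-0.001, -0.7567, -0.6538, 1.0991], [0.0, 0.0, 0.0, 1.0]]}
wrist {'K': [[309.7069, 0.0, 318.7255], [0.0, 309.7069, 194.4785], [0.0, 0.0, 1.0]], 'hand_eye': [[0.0001, -0.9647, -0.2633, 0.0679], [1.0, 0.0003, -0.0005, -0.0005], [0.0006, -0.2633, 0.9647, -0.1426], [0.0, 0.0, 0.0, 1.0]]}
```

View pics/scene0.png

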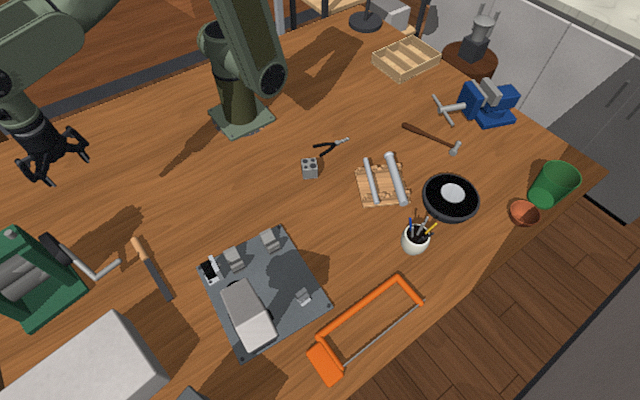

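View pics/side0.png

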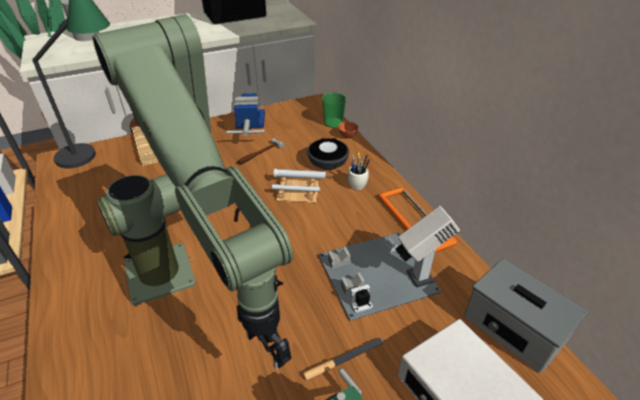

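The scene view shows the station's blocks at about (232,258) and (270,240), with the stop at (209,268). The rest is at (383,180), with the thick stem around (397,178). I need a closer look at these.

```bash
python3 - <<'E'
import cv2,numpy as np
a=cv2.imread("pics/scene0.png");b=cv2.imread("pics/side0.png")
def c(i,x,y,w=80,h=60): return cv2.resize(i[y:y+h,x:x+w],(400,300),interpolation=cv2.INTER_CUBIC)
cv2.imwrite("pics/m1.png",np.vstack([np.hstack([c(a,345,145),c(b,260,155)]),np.hstack([c(a,195,215,100,75),c(b,318,240)])]))
E
```

```text
(no output)
```

View pics/m1.png

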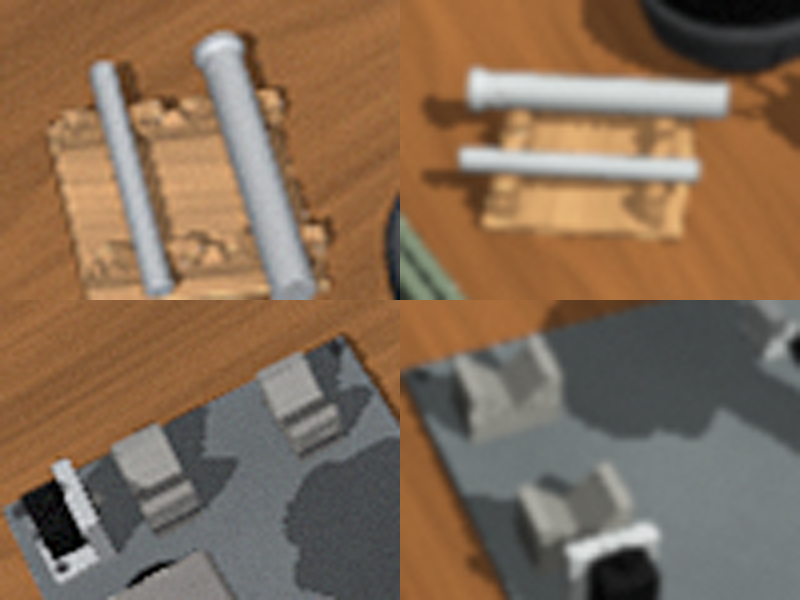

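The lip (mouth) is at scene (389,154) and side (276,173). The foot is at scene (403,203) and side (325,174). So the stem's mouth points back towards the robot. The station's two blocks and the white stop plate are clear in both views. Next I'll work out coarse positions.

```bash
cat > h.py <<'E'
import numpy as np, cv2
from cell import robot
from scipy.spatial.transform import Rotation as R
def T(p,r):
    M=np.eye(4);M[:3,:3]=R.from_euler('xyz',r).as_matrix();M[:3,3]=p;return M
def ray(n,u,v,tcp=None):
    c=robot.get_calibration(n);K=c['K'];x=np.array([(u-K[0,2])/K[0,0],(v-K[1,2])/K[1,1]])
    if n=='wrist':
        th=np.hypot(*x);d=np.r_[x/max(th,1e-9)*np.sin(th),np.cos(th)];P=tcp@c['hand_eye']
    else: d=np.r_[x,1];d/=np.linalg.norm(d);P=c['pose']
    return P[:3,3],P[:3,:3]@d
def plane(n,u,v,z,tcp=None):
    o,d=ray(n,u,v,tcp);return o+d*(z-o[2])/d[2]
def tri(rs):
    A=np.zeros((3,3));b=np.zeros(3)
    for o,d in rs: Q=np.eye(3)-np.outer(d,d);A+=Q;b+=Q@o
    x=np.linalg.solve(A,b)
    return x,[round(float(np.linalg.norm((np.eye(3)-np.outer(d,d))@(x-o)))*1e3,1) for o,d in rs]
def proj(tcp,X):
    c=robot.get_calibration('wrist');K=c['K'];p=np.linalg.inv(tcp@c['hand_eye'])@np.r_[X,1];p=p[:3]
    th=np.arctan2(np.hypot(p[0],p[1]),p[2]);a=p[:2]/np.hypot(p[0],p[1])*th
    return a*K[0,0]+K[:2,2]
E
python3 - <<'E'
from h import *
np.set_printoptions(precision=4,suppress=True)
P={'mouth':((389,154),(275.5,173)),'foot':((403.2,203),(325.4,174.5)),
# far block(+y) top corners etc
'stopcorner':((195+62/4,215+(465-300)/4),(318+172/5,240+(545-300)/5)),
}
for k,(a,b) in P.items(): print(k,tri([ray('scene',*a),ray('side',*b)]),plane('scene',*a,.044),plane('side',*b,.044))
for k,(x,y) in {'B1':(152,475),'B2':(300,403),'p1':(5,505),'p2':(343,338)}.items(): 
    print(k,plane('scene',195+x/4,215+(y-300)/4,.045 if k[0]=='B' else .01))
E
```

```text
mouth (array([0.4978, 0.2917, 0.0441]), [5.3, 5.3]) [0.4938 0.2978 0.044 ] [0.4983 0.2839 0.044 ]
foot (array([0.6695, 0.1941, 0.0471]), [1.7, 1.7]) [0.6673 0.1978 0.044 ] [0.6714 0.1953 0.044 ]
stopcorner (array([ 0.4994, -0.3592,  0.0715]), [0.2, 0.2]) [ 0.4836 -0.3583  0.044 ] [ 0.5107 -0.3407  0.044 ]
B1 [ 0.5271 -0.312   0.045 ]
B2 [ 0.5393 -0.2006  0.045 ]
p1 [ 0.4686 -0.4035  0.01  ]
p2 [ 0.4933 -0.138   0.01  ]
```

```bash
python3 shift.py '{"aperture":[1,1,1,1,1,1,1,1,1,1,1,1],"dx":[0.02,0.06,0.1,0.14,0.18,0.22,0.26,0.3,0.34,0.36,0.36,0.36],"dy":[-0.01,-0.03,-0.05,-0.07,-0.09,-0.11,-0.13,-0.15,-0.165,-0.175,-0.175,-0.175],"dz":[0,0,-0.01,-0.01,-0.02,-0.02,-0.02,-0.02,-0.02,-0.02,-0.02,-0.02],"yaw":[-0.1,-0.2,-0.35,-0.5,-0.65,-0.8,-0.95,-1.05,-1.14,-1.14,-1.14,-1.14]}'
python3 - <<'E'
from h import *
s=robot.get_state();print(s['joint_velocities'].round(3)); M=T(s['ee_pos'],s['tcp_rot']);np.save('s1.npy',M)
cv2.imwrite('pics/w1.png',robot.grab_frame('wrist'))
E
```

```text
time: 1.35
ee_pos: [0.4704, -0.2606, 0.2509]
tcp_rot: [-3.14, 0.0, 1.473]
contact_force: [-0.0, -0.3, 0.9]
gripper_width: 1.004
grasp_force: 0.0
[-0.033 -0.005  0.004 -0.    -0.     0.001]
```

View pics/w1.png

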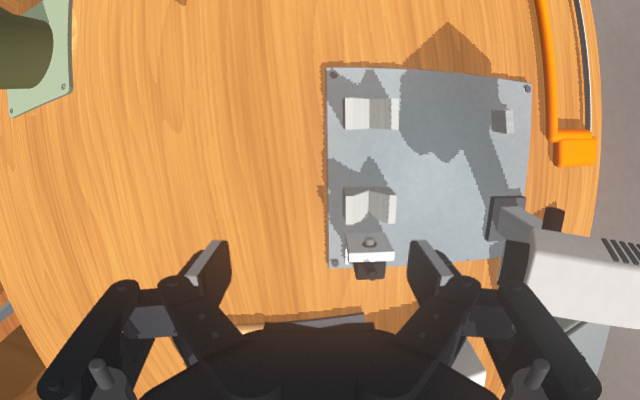

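The wrist view shows the block near the stop at (344–396,187–224) and the far block at (344–399,97–130). The stop plate's top edge is at (346–393,234–262), and the marking head is to the right of column 490. I'll take a second, closer view with the camera over the vee line.

```bash
python3 shift.py '{"aperture":[1,1,1,1,1],"dx":[0.02,0.045,0.045,0.045,0.045],"dy":[0.025,0.055,0.055,0.055,0.055],"dz":[0.02,0.05,0.05,0.05,0.05],"yaw":[0,0,0,0,0]}'
python3 - <<'E'
from h import *
s=robot.get_state();print(s['joint_velocities'].round(3)); M=T(s['ee_pos'],s['tcp_rot']);np.save('s2.npy',M)
b=robot.grab_frame('wrist');cv2.imwrite('pics/w2.png',b)
a=cv2.imread('pics/w1.png')
f=lambda i,x,y,w,h:cv2.resize(i[y:y+h,x:x+w],(400,600),interpolation=cv2.INTER_CUBIC)
cv2.imwrite('pics/m2.png',np.hstack([f(a,310,80,133,200),f(b,240,60,187,280)]))
E
```

```text
time: 1.9
ee_pos: [0.5293, -0.2231, 0.2022]
tcp_rot: [3.141, 0.001, 1.47]
contact_force: [-0.2, 0.3, -0.4]
gripper_width: 0.999
grasp_force: 0.0
[-0.004 -0.017 -0.006  0.001 -0.001  0.003]
```

View pics/m2.png

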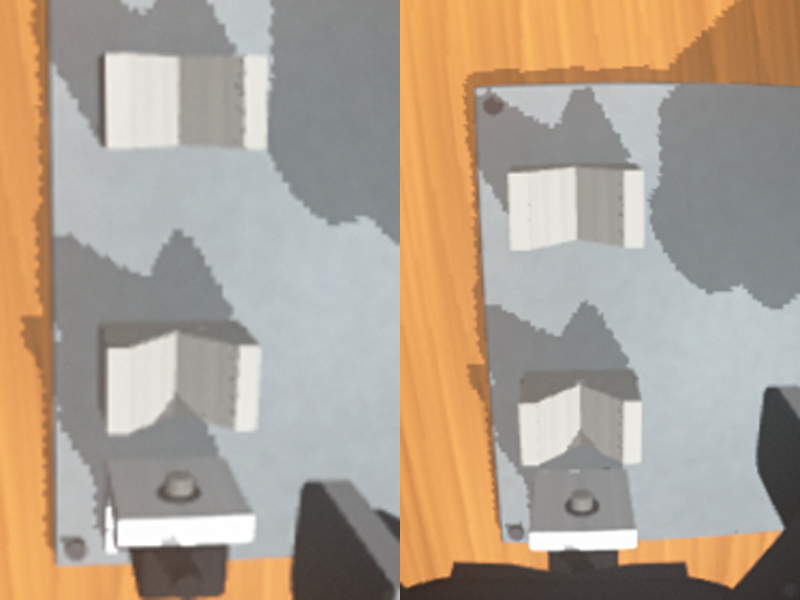

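Both crops clearly show the block corners, the apex lines (left crop columns 178–179, right crop columns 577–581), the stop plate and the plunger ((180,482) and (583,500)). I'll triangulate these.

```bash
python3 - <<'E'
from h import *
np.set_printoptions(precision=4,suppress=True)
A=np.load('s1.npy');B=np.load('s2.npy')
f={'Fap_end':((179,52),(577,165)),'Fap_in':((179,148),(577,240)),'Nap_in':((178,331),(581,382)),'Nap_stop':((178,395),(581,430)),
'F_l_end':((105,53),(508,174)),'F_r_end':((267,56),(643,171)),'F_l_in':((105,147),(511,249)),'F_r_in':((267,150),(643,247)),
'N_l_in':((106,347),(519,404)),'N_r_in':((260,346),(640,402)),'N_l_st':((110,434),(522,466)),'N_r_st':((257,430),(641,461)),
'plg':((180,482),(583,500)),'stopface_l':((105,461),(529,471)),'stopface_r':((240,456),(634,470)),'stop_l':((118,520),(529,531)),'stop_r':((254,515),(637,529))}
for k,((x,y),(u,v)) in f.items():
    a=(310+x/3.0075,80+y/3);b=(240+(u-400)/2.139,60+v/2.143)
    z=.03 if 'ap' in k else .05 if k=='plg' else .052 if k[1]=='_' else .072
    print(k,*tri([ray('wrist',*a,A),ray('wrist',*b,B)]),plane('wrist',*a,z,A)[:2],plane('wrist',*b,z,B)[:2])
E
```

```text
Fap_end [ 0.5385 -0.1814  0.0314] [0.4, 0.4] [ 0.5385 -0.181 ] [ 0.5388 -0.1818]
Fap_in [ 0.5354 -0.2186  0.0281] [0.4, 0.4] [ 0.5354 -0.2188] [ 0.5352 -0.218 ]
Nap_in [ 0.5302 -0.2933  0.0276] [0.3, 0.3] [ 0.5301 -0.2928] [ 0.5301 -0.292 ]
Nap_stop [ 0.5279 -0.319   0.0325] [0.5, 0.5] [ 0.5286 -0.3203] [ 0.5275 -0.3199]
F_l_end [ 0.5078 -0.1805  0.053 ] [0.3, 0.3] [ 0.5078 -0.1802] [ 0.5079 -0.1808]
F_r_end [ 0.5673 -0.1851  0.0545] [0.0, 0.0] [ 0.5679 -0.1851] [ 0.5675 -0.1854]
F_l_in [ 0.5049 -0.215   0.0499] [0.2, 0.2] [ 0.5046 -0.2147] [ 0.5052 -0.2147]
F_r_in [ 0.565  -0.22    0.0521] [0.4, 0.4] [ 0.5653 -0.2203] [ 0.5648 -0.2197]
N_l_in [ 0.4992 -0.2907  0.0523] [0.5, 0.5] [ 0.4989 -0.2904] [ 0.4994 -0.2912]
N_r_in [ 0.5581 -0.2949  0.0551] [0.2, 0.2] [ 0.559  -0.2959] [ 0.5582 -0.2962]
N_l_st [ 0.4973 -0.3239  0.0567] [0.4, 0.4] [ 0.4979 -0.3261] [ 0.4964 -0.3262]
N_r_st [ 0.5573 -0.3316  0.0493] [0.4, 0.4] [ 0.557  -0.3308] [ 0.5568 -0.3296]
plg [ 0.5251 -0.3505  0.051 ] [0.3, 0.3] [ 0.525  -0.3508] [ 0.5252 -0.3514]
stopface_l [ 0.496  -0.3506  0.0183] [1.2, 1.2] [ 0.4941 -0.3289] [ 0.5021 -0.3177]
stopface_r [ 0.5552 -0.3532  0.0228] [0.9, 0.9] [ 0.5455 -0.3326] [ 0.5518 -0.3224]
stop_l [ 0.4974 -0.355   0.0697] [0.3, 0.3] [ 0.4975 -0.3541] [ 0.4975 -0.3531]
stop_r [ 0.5516 -0.3601  0.0688] [0.0, 0.0] [ 0.5508 -0.3584] [ 0.5514 -0.3577]
```

```bash
python3 shift.py '{"aperture":[1,1,1,1,1,1,1,1,1,1,1,1,1,1],"dx":[0.02,0.06,0.11,0.16,0.21,0.26,0.31,0.36,0.41,0.45,0.47,0.47,0.47,0.47],"dy":[0,0,0,0,0,0,0,0,0,0,0,0,0,0],"dz":[0,0,0,0,0,0,0,0,0,0,0,0,0,0],"yaw":[-0.1,-0.2,-0.3,-0.45,-0.6,-0.75,-0.9,-1.0,-1.1,-1.15,-1.15,-1.15,-1.15,-1.15]}'
python3 - <<'E'
from h import *
s=robot.get_state();print(s['joint_velocities'].round(3)); M=T(s['ee_pos'],s['tcp_rot']);np.save('s3.npy',M)
b=robot.grab_frame('wrist');cv2.imwrite('pics/w3.png',b)
E
python3 shift.py '{"aperture":[1,1,1,1,1],"dx":[0,0,0,0,0],"dy":[0.02,0.05,0.05,0.05,0.05],"dz":[0.02,0.04,0.04,0.04,0.04],"yaw":[0,0,0,0,0]}'
python3 - <<'E'
from h import *
s=robot.get_state();print(s['joint_velocities'].round(3)); M=T(s['ee_pos'],s['tcp_rot']);np.save('s4.npy',M)
b=robot.grab_frame('wrist');cv2.imwrite('pics/w4.png',b);a=cv2.imread('pics/w3.png')
# predicted pixel positions
for Q in (np.load('s3.npy'),M): print([proj(Q,p).round() for p in ((.497,.292,.044),(.669,.194,.044))])
cv2.imwrite('pics/m3.png',np.hstack([cv2.resize(i[0:300,220:420],(400,600),interpolation=cv2.INTER_CUBIC) for i in (a,b)]))
E
```

```text
time: 3.35
ee_pos: [0.5767, 0.2443, 0.2019]
tcp_rot: [3.142, 0.001, 2.62]
contact_force: [0.5, 0.2, -0.2]
gripper_width: 0.999
grasp_force: 0.0
[-0.005  0.002  0.004  0.005 -0.003  0.003]
time: 3.9
ee_pos: [0.6016, 0.2883, 0.1623]
tcp_rot: [3.141, 0.001, 2.621]
contact_force: [-0.0, -0.1, 0.5]
gripper_width: 0.998
grasp_force: 0.0
[-0.    -0.015 -0.005  0.002 -0.003  0.001]
[array([319.,  84.]), array([320., 272.])]
[array([259.,  82.]), array([269., 291.])]
```

View pics/m3.png

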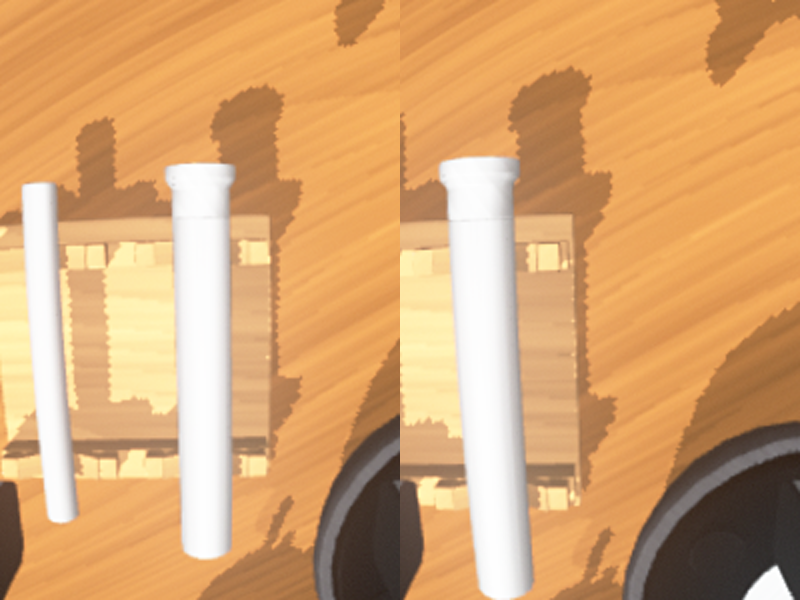

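Left is the first view and right the second. The stem is white with its lip at the top: left (200,165), right (480,160). Its foot is at left (207,557) and right (507,598). The bowl stands at lower right, with clearance to the stem. I'll measure the axis with a mask.

```bash
python3 - <<'E'
from h import *
np.set_printoptions(precision=4,suppress=True)
d=[]
for w,s,c in (('w3','s3',(320,170)),('w4','s4',(262,170))):
    im=cv2.imread(f'pics/{w}.png');h=cv2.cvtColor(im,cv2.COLOR_BGR2HSV)
    m=((h[...,1]<40)&(h[...,2]>150)).astype(np.uint8)
    n,l=cv2.connectedComponents(m);M=l==l[c[1],c[0]]
    ys,xs=np.nonzero(M);mid=lambda y:(xs[ys==y].min()+xs[ys==y].max())/2
    wid=lambda y:int(np.ptp(xs[ys==y])+1)
    y0,y1=ys.min(),ys.max();print(w,y0,y1,[wid(y) for y in range(y0,y1+1,8)])
    Q=np.load(s+'.npy');rr=np.arange(y0+35,y1-8);p=np.polyfit(rr,[mid(y) for y in rr],2)
    f=lambda y:(np.polyval(p,y),y)
    d.append((Q,f,y0,y1))
# axis = intersection of the two view planes through camera and axis
pl=[]
for Q,f,y0,y1 in d:
    rs=[ray('wrist',*f(y),Q) for y in np.linspace(y0+35,y1-8,20)]
    D=np.array([r[1] for r in rs]);nrm=np.linalg.svd(D)[2][2];pl.append((nrm,nrm@rs[0][0]))
ax=np.cross(pl[0][0],pl[1][0]);ax/=np.linalg.norm(ax);ax*=np.sign(ax[0])
P=np.linalg.solve(np.array([pl[0][0],pl[1][0],ax]),[pl[0][1],pl[1][1],ax@np.array([.583,.243,.044])])
print('axis dir',ax,'yaw',np.arctan2(ax[1],ax[0]),'pt',P)
for Q,f,y0,y1 in d:
    print('mouth',plane('wrist',*f(y0),.050,Q),'foot',plane('wrist',*f(y1+1),.054,Q))
    print('axis at .044', [plane('wrist',*f(y),.044,Q) for y in (y0+40,y1-20)])
E
```

```text
w3 82 278 [26, 34, 28, 28, 28, 28, 28, 28, 28, 27, 27, 27, 27, 27, 26, 26, 26, 26, 27, 26, 25, 25, 25, 24, 23]
w4 78 299 [3, 39, 33, 32, 31, 32, 32, 32, 32, 32, 31, 32, 31, 30, 31, 30, 30, 30, 30, 30, 30, 29, 29, 28, 28, 28, 27, 25]
axis dir [ 0.5706 -0.1398  0.8092] yaw -0.24027361338552047 pt [-42.6806  31.7001  35.9878]
mouth [0.4662 0.2445 0.05  ] foot [0.646  0.1465 0.054 ]
axis at .044 [array([0.4997, 0.2248, 0.044 ]), array([0.6268, 0.1549, 0.044 ])]
mouth [0.4954 0.2947 0.05  ] foot [0.6751 0.1969 0.054 ]
axis at .044 [array([0.5243, 0.2776, 0.044 ]), array([0.6581, 0.2041, 0.044 ])]
```

```bash
python3 - <<'E'
from h import *
np.set_printoptions(precision=4,suppress=True)
d=[]
for w,s,c in (('w3','s3',(320,170)),('w4','s4',(262,170))):
    im=cv2.imread(f'pics/{w}.png');h=cv2.cvtColor(im,cv2.COLOR_BGR2HSV)
    m=((h[...,1]<40)&(h[...,2]>150)).astype(np.uint8)
    n,l=cv2.connectedComponents(m);M=l==l[c[1],c[0]]
    ys,xs=np.nonzero(M);mid=lambda y:(xs[ys==y].min()+xs[ys==y].max())/2
    y0,y1=ys.min(),ys.max()
    Q=np.load(s+'.npy');rr=np.arange(y0+35,y1-8);p=np.polyfit(rr,[mid(y) for y in rr],2)
    d.append((Q,lambda y,p=p:(np.polyval(p,y),y),y0,y1))
pl=[]
for Q,f,y0,y1 in d:
    rs=[ray('wrist',*f(y),Q) for y in np.linspace(y0+35,y1-8,20)]
    D=np.array([r[1] for r in rs]);nrm=np.linalg.svd(D)[2][2];pl.append((nrm,nrm@rs[0][0]))
ax=np.cross(pl[0][0],pl[1][0]);ax/=np.linalg.norm(ax);ax*=np.sign(ax[0])
P=np.linalg.solve(np.array([pl[0][0],pl[1][0],ax]),[pl[0][1],pl[1][1],ax@np.array([.583,.243,.044])])
print('axis dir',ax,'yaw',np.arctan2(ax[1],ax[0]),'pt',P)
for Q,f,y0,y1 in d:
    print('mouth',plane('wrist',*f(y0),.050,Q),'foot',plane('wrist',*f(y1+1),.054,Q))
    a,b=[plane('wrist',*f(y),.044,Q) for y in (y0+40,y1-20)];print(a,b,np.arctan2(*(b-a)[1::-1]))
E
```

```text
axis dir [ 0.8771 -0.4803  0.0058] yaw -0.5009566510490531 pt [0.584  0.2449 0.0444]
mouth [0.4961 0.2938 0.05  ] foot [0.6737 0.1962 0.054 ]
[0.5295 0.275  0.044 ] [0.6554 0.206  0.044 ] -0.501263651510971
mouth [0.4954 0.2947 0.05  ] foot [0.6751 0.1969 0.054 ]
[0.5243 0.2776 0.044 ] [0.6581 0.2041 0.044 ] -0.5020436889377595
```

```bash
python3 shift.py '{"aperture":[1,1,1,1,1,1],"dx":[-0.004,-0.0076,-0.0076,-0.0076,-0.0076,-0.0076],"dy":[-0.025,-0.0464,-0.0464,-0.0464,-0.0464,-0.0464],"dz":[0.02,0.05,0.08,0.09,0.09,0.09],"yaw":[-0.02,-0.02,-0.02,-0.02,-0.02,-0.02]}'
python3 - <<'E'
from h import *
s=robot.get_state();M=T(s['ee_pos'],s['tcp_rot']);print(s['ee_pos'].round(4),s['tcp_rot'].round(4),s['contact_force'].round(2))
print('tool delta',(M[:3,:3].T@(np.array([.5851,.2443,.0254])-M[:3,3])).round(4))
E
```

```text
time: 4.55
ee_pos: [0.5861, 0.2459, 0.0732]
tcp_rot: [3.139, 0.002, 2.642]
contact_force: [0.2, 0.7, 0.3]
gripper_width: 1.001
grasp_force: 0.0
[0.5861 0.2459 0.0732] [3.1394e+00 2.3000e-03 2.6419e+00] [0.16 0.65 0.28]
tool delta [ 0.0002 -0.002   0.0478]
```

```bash
python3 shift.py '{"aperture":[1,1,1,1,1,0,0,0,0,0,0,0,0],"dx":[0,0,0,0,0,0,0,0,0,0,0,0,0],"dy":[-0.0015,-0.0015,-0.0015,-0.0015,-0.0015,-0.0015,-0.0015,-0.0015,-0.0015,-0.0015,-0.0015,-0.0015,-0.0015],"dz":[0.02,0.035,0.045,0.048,0.048,0.048,0.048,0.048,0.048,0.048,0.048,0.048,0.048],"yaw":[0,0,0,0,0,0,0,0,0,0,0,0,0]}'
python3 - <<'E'
from h import *
s=robot.get_state();print(s['ee_pos'].round(4),s['tcp_rot'].round(4),s['contact_force'].round(2),s['moment'].round(3),s['gripper_width'],s['grasp_force'])
E
```

```text
time: 5.85
ee_pos: [0.584, 0.2435, 0.024]
tcp_rot: [-3.141, 0.0, 2.642]
contact_force: [-2.5, -2.8, 5.2]
gripper_width: 0.308
grasp_force: 58.8
[0.584  0.2435 0.024 ] [-3.1406e+00  4.0000e-04  2.6419e+00] [-2.49 -2.76  5.18] [-0.59   0.303  0.056] 0.3081437183963471 58.78147780895233
```

```bash
python3 shift.py '{"aperture":[0,0,0,0,0,0,0,0,0,0],"dx":[0,0,0,0,0,0,0,0,0,0],"dy":[0,0,0,0,0,0,0,0,0,0],"dz":[-0.01,-0.03,-0.06,-0.1,-0.14,-0.17,-0.186,-0.186,-0.186,-0.186],"yaw":[0,0,0,0,0,0,0,0,0,0]}'
python3 - <<'E'
from h import *
s=robot.get_state();M=T(s['ee_pos'],s['tcp_rot']);print(s['ee_pos'].round(4),s['tcp_rot'].round(4),s['contact_force'].round(2),s['moment'].round(3),s['gripper_width'],s['grasp_force'])
print('cup',plane('scene',416,240,.07),plane('scene',414,212,.17))
print('tool delta',(M[:3,:3].T@(np.array([.534,-.236,.13])-M[:3,3])).round(4))
E
```

```text
time: 6.85
ee_pos: [0.5822, 0.2438, 0.2061]
tcp_rot: [-3.138, -0.004, 2.642]
contact_force: [-0.6, -0.2, -2.5]
gripper_width: 0.312
grasp_force: 59.2
[0.5822 0.2438 0.2061] [-3.1379 -0.0041  2.6418] [-0.61 -0.16 -2.52] [ 0.024  0.011 -0.043] 0.3116910940914586 59.154624938964844
cup [0.78840543 0.12390968 0.07      ] [0.75130619 0.12167376 0.17      ]
tool delta [-0.1879 -0.4439  0.077 ]
```

```bash
python3 shift.py '{"aperture":[0,0,0,0,0,0,0,0,0,0,0,0,0,0,0,0],"dx":[-0.008,-0.02,-0.037,-0.054,-0.071,-0.088,-0.105,-0.122,-0.139,-0.156,-0.172,-0.184,-0.188,-0.188,-0.188,-0.188],"dy":[-0.02,-0.05,-0.09,-0.13,-0.17,-0.21,-0.25,-0.29,-0.33,-0.37,-0.41,-0.435,-0.444,-0.444,-0.444,-0.444],"dz":[0,0,0,0,0,0,0,0,0,0,0.02,0.05,0.07,0.077,0.077,0.077],"yaw":[0.05,0.15,0.28,0.4,0.52,0.64,0.76,0.88,1.0,1.1,1.149,1.149,1.149,1.149,1.149,1.149]}'
python3 - <<'E'
from h import *
s=robot.get_state();M=T(s['ee_pos'],s['tcp_rot']);np.save('s5.npy',M);print(s['ee_pos'].round(4),s['tcp_rot'].round(4),s['contact_force'].round(2),s['moment'].round(3),s['gripper_width'],s['grasp_force'])
w=robot.grab_frame('wrist');cv2.imwrite('pics/w5.png',w)
a=robot.grab_frame('scene');b=robot.grab_frame('side');cv2.imwrite('pics/sc5.png',a);cv2.imwrite('pics/sd5.png',b)
r=lambda i,x,y,w,h:cv2.resize(i[y:y+h,x:x+w],(400,300),interpolation=cv2.INTER_CUBIC)
cv2.imwrite('pics/m5.png',np.vstack([cv2.resize(w[70:370,120:520],(800,300))[:, :],np.hstack([r(a,170,180,140,105),r(b,300,200,140,105)])]))
E
```

```text
time: 8.45
ee_pos: [0.5365, -0.2347, 0.1324]
tcp_rot: [-3.141, -0.0, 1.494]
contact_force: [0.2, -0.1, -1.8]
gripper_width: 0.305
grasp_force: 59.3
[ 0.5365 -0.2347  0.1324] [-3.1415e+00 -5.0000e-04  1.4939e+00] [ 0.16 -0.08 -1.82] [ 0.019  0.015 -0.051] 0.30520723610104644 59.31568086147308
```

View pics/m5.png

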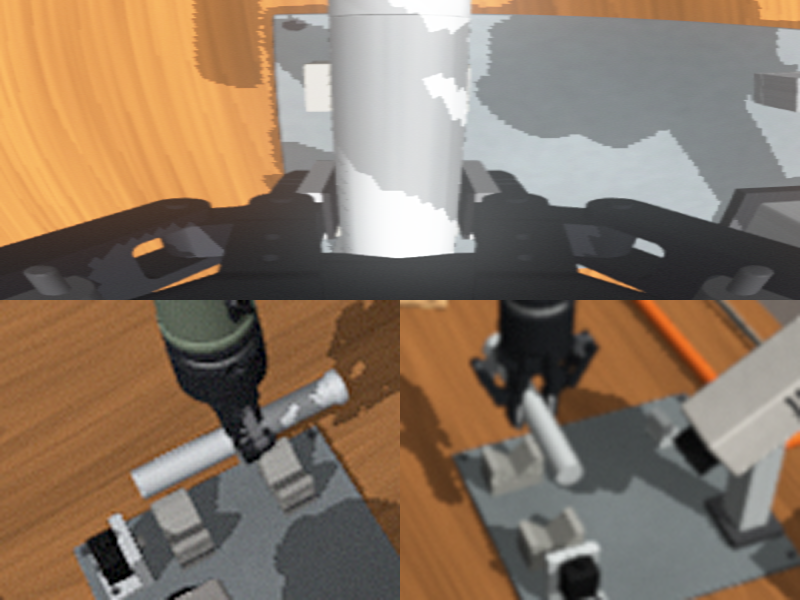

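The stem is gripped midway, straight in the jaws: its wrist-image centre column is about 320. Its foot faces the stop, and the head is well clear. Next I'll find the along-stem grasp offset from the mouth rim and the lateral offset.

```bash
python3 - <<'E'
from h import *
np.set_printoptions(precision=4,suppress=True)
w=cv2.imread('pics/w5.png');h=cv2.cvtColor(w,cv2.COLOR_BGR2HSV)
print('col320',[tuple(int(x) for x in h[y,320]) for y in range(0,120,6)])
g=h[...,1].astype(int)
for y in (60,75,90,110): r=np.nonzero(g[y,270:370]<50)[0]; print(y,270+r.min(),270+r.max())
I=np.eye(4)
for y in range(10,80,10):
    print(y,[plane('wrist',320,y,z,I)[0].round(4) for z in (-.036,-.019)])
S=[]
for i in range(6):
    robot.grab_frame('side') ;s=robot.get_state();S.append(np.r_[s['ee_pos'],s['tcp_rot'][2],s['contact_force']])
print(np.array(S),np.mean(S,0))
E
```

```text
col320 [(15, 134, 238), (15, 133, 238), (15, 132, 239), (0, 0, 254), (0, 0, 255), (0, 0, 255), (0, 0, 254), (0, 0, 254), (0, 0, 254), (0, 0, 254), (0, 0, 255), (90, 1, 255), (0, 0, 254), (100, 3, 228), (105, 3, 179), (100, 3, 219), (100, 3, 219), (100, 4, 218), (90, 2, 218), (105, 5, 218)]
60 284 355
75 285 354
90 270 369
110 270 369
10 [np.float64(0.1041), np.float64(0.1099)]
20 [np.float64(0.1003), np.float64(0.1055)]
30 [np.float64(0.0966), np.float64(0.1012)]
40 [np.float64(0.0929), np.float64(0.0969)]
50 [np.float64(0.0893), np.float64(0.0927)]
60 [np.float64(0.0857), np.float64(0.0886)]
70 [np.float64(0.0822), np.float64(0.0845)]
[[ 0.5373 -0.2352  0.1338  1.4942 -0.3461 -0.8494 -2.5678]
 [ 0.5371 -0.2353  0.1337  1.494   1.1953  0.2062 -1.4867]
 [ 0.5369 -0.2354  0.1334  1.4938  0.2057 -0.1332 -2.4955]
 [ 0.5367 -0.2354  0.1332  1.4935  0.7614 -0.3073 -2.2253]
 [ 0.5366 -0.2355  0.133   1.4934 -0.5648  0.5583 -1.7137]
 [ 0.5364 -0.2355  0.1328  1.4932  0.0421 -0.3931 -1.5273]] [ 0.5368 -0.2354  0.1333  1.4937  0.2156 -0.1531 -2.0027]
```

```bash
python3 shift.py '{"aperture":[0,0,0,0,0,0,0,0],"dx":[0,0,0,0,0,0,0,0],"dy":[-0.0015,-0.0015,-0.0015,-0.0015,-0.0015,-0.0015,-0.0015,-0.0015],"dz":[0.01,0.03,0.05,0.07,0.08,0.085,0.085,0.085],"yaw":[0,0,0,0,0,0,0,0]}'
python3 - <<'E'
from h import *
s=robot.get_state();M=T(s['ee_pos'],s['tcp_rot']);np.save('s6.npy',M);print(s['ee_pos'].round(4),s['tcp_rot'].round(4),s['contact_force'].round(2),s['moment'].round(3))
w=robot.grab_frame('wrist');cv2.imwrite('pics/w6.png',w)
cv2.imwrite('pics/m6.png',cv2.resize(w[0:225,170:470],(800,600),interpolation=cv2.INTER_CUBIC))
E
```

```text
time: 9.7
ee_pos: [0.5354, -0.236, 0.0481]
tcp_rot: [3.14, 0.001, 1.493]
contact_force: [-0.1, 0.7, -2.5]
gripper_width: 0.306
grasp_force: 59.3
[ 0.5354 -0.236   0.0481] [3.1401e+00 8.0000e-04 1.4928e+00] [-0.12  0.68 -2.53] [-0.016 -0.027  0.008]
```

View pics/m6.png

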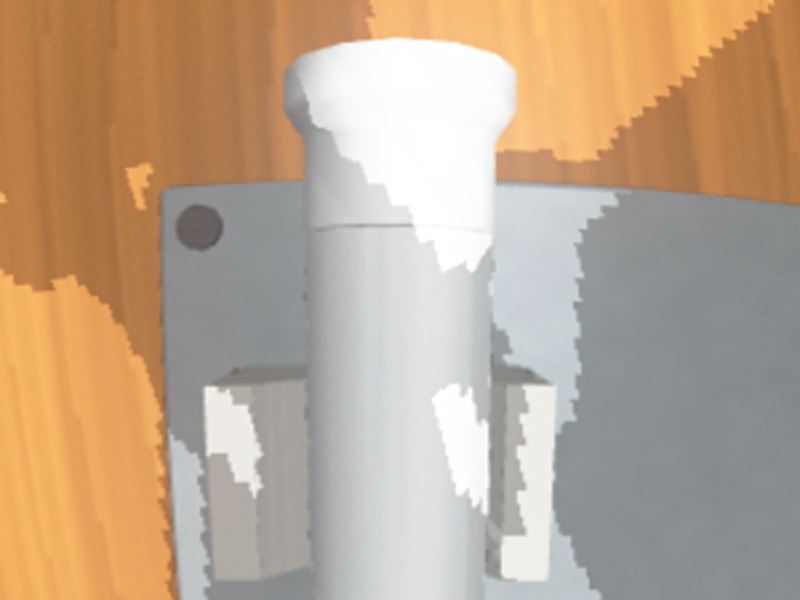

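The stem sits right of the block's middle: stem centre at crop column about 399, block top edges at 205/555 and 214/548 (centre about 380). The offset in tool axes follows.

```bash
python3 - <<'E'
from h import *
np.set_printoptions(precision=4,suppress=True)
I=np.eye(4);q=lambda X,Y:(170+X*.375,Y*.375)
for z in (-.004,-.007):
    C=[plane('wrist',*q(*p),z,I) for p in ((205,388),(555,385),(214,580),(548,580))]
    print(z,[c[:2].round(4) for c in C],'mid y',(C[0]+C[1])[1]/2,(C[2]+C[3])[1]/2,'width',C[1][1]-C[0][1],C[3][1]-C[2][1])
w=cv2.imread('pics/w6.png')
for X1,X2,Y in ((308,490,400),(306,496,200),(311,492,320)):
    a,b=[ray('wrist',*q(X,Y),I)[1] for X in (X1,X2)]; d=a+b; c=I@robot.get_calibration('wrist')['hand_eye']; o=c[:3,3]
    print('stem y', (o+d*(-.019-o[2])/d[2])[:2])
E
```

```text
-0.004 [array([ 0.053 , -0.0318]), array([0.0534, 0.0279]), array([ 0.0184, -0.0321]), array([0.0184, 0.0282])] mid y -0.001963802899796259 -0.0019306138289113886 width 0.05969285697397486 0.06025956698879806
-0.007 [array([ 0.0533, -0.0311]), array([0.0537, 0.0273]), array([ 0.0194, -0.0313]), array([0.0195, 0.0276])] mid y -0.0019021437949526352 -0.0018696733452693605 width 0.05840036666130359 0.058954806075566114
stem y [0.0525 0.0013]
stem y [0.0827 0.0016]
stem y [0.0646 0.0017]
```

```bash
python3 shift.py '{"aperture":[0,0,0,0,0,0,0],"dx":[0,-0.002,-0.005,-0.008,-0.01,-0.01,-0.01],"dy":[-0.002,-0.0033,-0.0033,-0.0033,-0.0033,-0.0033,-0.0033],"dz":[0.002,0.005,0.008,0.01,0.011,0.012,0.012],"yaw":[0,0,0,0,0,0,0]}'
python3 - <<'E'
from h import *
w=robot.grab_frame('wrist');cv2.imwrite('pics/w7.png',w)
s=robot.get_state();print(s['ee_pos'].round(4),s['tcp_rot'].round(4),s['contact_force'].round(2),s['moment'].round(3))
cv2.imwrite('pics/m7.png',cv2.resize(w[0:225,170:470],(800,600),interpolation=cv2.INTER_CUBIC))
E
```

```text
time: 10.45
ee_pos: [0.5305, -0.2453, 0.0351]
tcp_rot: [-3.141, -0.0, 1.493]
contact_force: [0.0, -1.1, -1.4]
gripper_width: 0.311
grasp_force: 59.3
[ 0.5306 -0.2452  0.0352] [-3.1414e+00 -2.0000e-04  1.4927e+00] [-0.51 -1.02 -1.86] [-0.003 -0.022 -0.055]
```

View pics/m7.png

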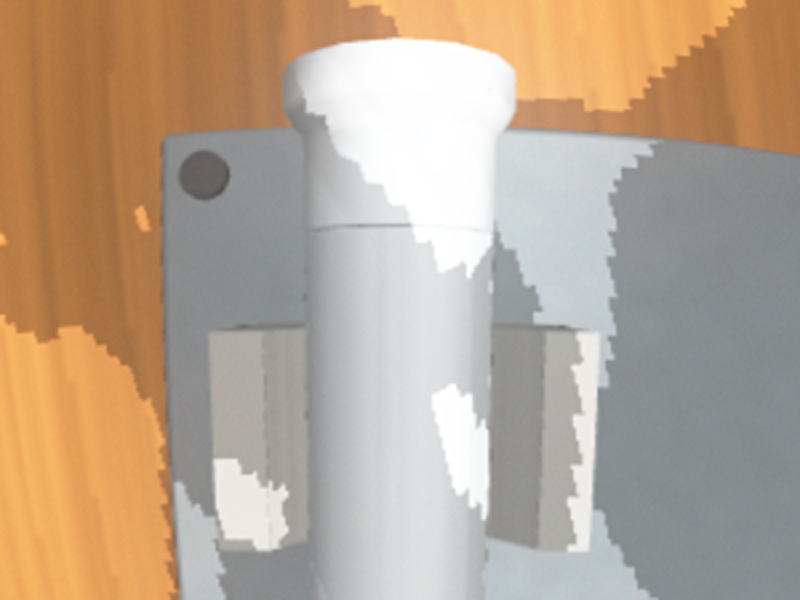

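The block edges are now 209–599 (mid 404) and the stem's centre is 399.5, so the stem is about 0.8 mm to the left. I'll correct that and feel for contact.

```bash
python3 shift.py '{"aperture":[0,0,0,0],"dx":[0,0,0,0],"dy":[0.0008,0.0008,0.0008,0.0008],"dz":[0.001,0.002,0.0025,0.0025],"yaw":[0,0,0,0]}'; python3 shift.py '{"aperture":[0,0,0],"dx":[0,0,0],"dy":[0,0,0],"dz":[0.0005,0.001,0.001],"yaw":[0,0,0]}'
```

```text
time: 10.9
ee_pos: [0.5313, -0.2452, 0.0327]
tcp_rot: [-3.141, -0.0, 1.493]
contact_force: [0.4, -0.4, -2.3]
gripper_width: 0.304
grasp_force: 59.3
time: 11.2
ee_pos: [0.5313, -0.2453, 0.0317]
tcp_rot: [-3.141, -0.0, 1.493]
contact_force: [-0.8, 0.6, -1.7]
gripper_width: 0.31
grasp_force: 59.3
```

```bash
python3 shift.py '{"aperture":[0,0,0],"dx":[0,0,0],"dy":[0,0,0],"dz":[0.0005,0.001,0.001],"yaw":[0,0,0]}'; python3 shift.py '{"aperture":[0,0,0],"dx":[0,0,0],"dy":[0,0,0],"dz":[0.0003,0.0005,0.0005],"yaw":[0,0,0]}'
```

```text
time: 11.5
ee_pos: [0.5313, -0.2453, 0.0307]
tcp_rot: [-3.141, -0.0, 1.493]
contact_force: [0.1, 0.0, -2.3]
gripper_width: 0.311
grasp_force: 59.3
time: 11.8
ee_pos: [0.5314, -0.2453, 0.0302]
tcp_rot: [-3.142, -0.0, 1.493]
contact_force: [0.1, -0.0, -2.1]
gripper_width: 0.307
grasp_force: 59.3
```

```bash
python3 shift.py '{"aperture":[0,0,0],"dx":[0,0,0],"dy":[0,0,0],"dz":[0.0003,0.0005,0.0005],"yaw":[0,0,0]}'; python3 shift.py '{"aperture":[0,0,0],"dx":[0,0,0],"dy":[0,0,0],"dz":[0.0003,0.0005,0.0005],"yaw":[0,0,0]}'
```

```text
time: 12.1
ee_pos: [0.5315, -0.2454, 0.0299]
tcp_rot: [3.141, 0.0, 1.493]
contact_force: [0.8, -0.4, -1.9]
gripper_width: 0.309
grasp_force: 59.3
time: 12.4
ee_pos: [0.5315, -0.2454, 0.0297]
tcp_rot: [3.141, 0.0, 1.493]
contact_force: [-1.9, 0.3, 2.3]
gripper_width: 0.312
grasp_force: 59.6
```

```bash
python3 - <<'E'
from h import *
S=[]
for i in range(4): robot.grab_frame('wrist');s=robot.get_state();S.append(np.r_[s['contact_force'],s['moment']*10])
print(np.mean(S,0).round(2))
E
```

```text
[-1.23  0.99  3.1   1.26  2.33  0.9 ]
```

```bash
python3 shift.py '{"aperture":[0,0,0,0,0,0,0,0,0],"dx":[0,0,-0.002,-0.004,-0.006,-0.007,-0.008,-0.008,-0.008],"dy":[-0.0002,-0.0002,-0.0002,-0.0002,-0.0002,-0.0002,-0.0002,-0.0002,-0.0002],"dz":[-0.0005,-0.001,-0.001,-0.001,-0.001,-0.001,-0.001,-0.001,-0.001],"yaw":[0,0,0,0,0,0,0,0,0]}'; python3 shift.py '{"aperture":[0,0,0],"dx":[-0.0005,-0.001,-0.001],"dy":[0,0,0],"dz":[0,0,0],"yaw":[0,0,0]}'
```

```text
time: 13.5
ee_pos: [0.5305, -0.2528, 0.0301]
tcp_rot: [-3.141, -0.001, 1.493]
contact_force: [1.8, 3.7, -0.9]
gripper_width: 0.311
grasp_force: 59.5
time: 13.8
ee_pos: [0.5304, -0.2541, 0.0302]
tcp_rot: [-3.141, -0.0, 1.493]
contact_force: [1.8, 3.4, -1.1]
gripper_width: 0.307
grasp_force: 59.4
```

```bash
python3 shift.py '{"aperture":[0,0,0],"dx":[-0.001,-0.002,-0.002],"dy":[0,0,0],"dz":[0,0,0],"yaw":[0,0,0]}'; python3 shift.py '{"aperture":[0,0,0],"dx":[-0.0005,-0.001,-0.001],"dy":[0,0,0],"dz":[0,0,0],"yaw":[0,0,0]}';python3 shift.py '{"aperture":[0,0,0],"dx":[-0.0005,-0.001,-0.001],"dy":[0,0,0],"dz":[0,0,0],"yaw":[0,0,0]}'
```

```text
time: 14.1
ee_pos: [0.5302, -0.2561, 0.0302]
tcp_rot: [-3.141, -0.0, 1.493]
contact_force: [2.0, 4.2, -1.4]
gripper_width: 0.307
grasp_force: 59.4
time: 14.4
ee_pos: [0.5301, -0.2569, 0.0301]
tcp_rot: [-3.141, -0.001, 1.493]
contact_force: [0.9, 5.1, -1.6]
gripper_width: 0.308
grasp_force: 59.4
time: 14.7
ee_pos: [0.5301, -0.2578, 0.0301]
tcp_rot: [-3.141, -0.001, 1.493]
contact_force: [1.3, 5.5, -1.6]
gripper_width: 0.307
grasp_force: 59.4
```

```bash
python3 - <<'E'
from h import *
S=[]
for i in range(4): robot.grab_frame('wrist');s=robot.get_state();S.append(np.r_[s['contact_force'],s['moment']*10])
print(np.mean(S,0).round(2))
E
```

```text
[ 1.72  5.77 -1.71  7.98 -2.9   1.21]
```

```bash
python3 shift.py '{"aperture":[0,0,0],"dx":[-0.0003,-0.0005,-0.0005],"dy":[0.0002,0.0002,0.0002],"dz":[0,0,0],"yaw":[0,0,0]}';python3 shift.py '{"aperture":[0,0,0],"dx":[-0.0003,-0.0005,-0.0005],"dy":[0,0,0],"dz":[0,0,0],"yaw":[0,0,0]}'
```

```text
time: 15.2
ee_pos: [0.5301, -0.2581, 0.0301]
tcp_rot: [-3.141, -0.001, 1.493]
contact_force: [1.2, 6.2, -1.2]
gripper_width: 0.306
grasp_force: 59.4
time: 15.5
ee_pos: [0.5301, -0.2582, 0.0301]
tcp_rot: [-3.141, -0.002, 1.493]
contact_force: [1.9, 7.0, -0.2]
gripper_width: 0.309
grasp_force: 59.4
```

```bash
cat > f.py <<'E'
from h import *
S=[]
for i in range(6): robot.grab_frame('side');s=robot.get_state();S.append(np.r_[s['contact_force'],s['moment']*10])
print(s['time'],np.mean(S,0).round(2),s['ee_pos'].round(4))
E
python3 f.py
```

```text
15.8 [ 1.82  7.01 -0.63 10.12 -2.74  0.58] [ 0.5301 -0.2582  0.0301]
```

```bash
python3 shift.py '{"aperture":[0,0,0],"dx":[-0.0003,-0.0005,-0.0005],"dy":[0.0001,0.0001,0.0001],"dz":[0.0005,0.001,0.001],"yaw":[0,0,0]}'; python3 f.py; python3 shift.py '{"aperture":[0,0,0],"dx":[0,0,0],"dy":[0,0,0],"dz":[0.0003,0.0005,0.0005],"yaw":[0,0,0]}';python3 f.py
```

```text
time: 16.1
ee_pos: [0.5303, -0.2582, 0.0298]
tcp_rot: [-3.141, -0.003, 1.492]
contact_force: [0.7, 9.4, 3.7]
gripper_width: 0.309
grasp_force: 59.9
16.4 [ 0.34  9.2   3.14 13.22 -0.8  -0.62] [ 0.5303 -0.2582  0.0298]
time: 16.7
ee_pos: [0.5303, -0.2582, 0.0298]
tcp_rot: [-3.141, -0.003, 1.492]
contact_force: [0.0, 8.1, 5.2]
gripper_width: 0.31
grasp_force: 60.0
17.0 [-0.32  9.41  5.88 14.18  1.05 -0.66] [ 0.5303 -0.2582  0.0298]
```

```bash
python3 shift.py '{"aperture":[0,0,0,0],"dx":[0,0,0,0],"dy":[-0.0001,-0.0002,-0.0003,-0.0003],"dz":[0.0003,0.0006,0.0009,0.0009],"yaw":[0,0,0,0]}'; python3 f.py; python3 shift.py '{"aperture":[0,0,0],"dx":[0,0,0],"dy":[-0.0002,-0.0002,-0.0002],"dz":[0.0003,0.0004,0.0004],"yaw":[0,0,0]}';python3 f.py
```

```text
time: 17.4
ee_pos: [0.5303, -0.2582, 0.0297]
tcp_rot: [-3.141, -0.003, 1.492]
contact_force: [-1.3, 11.7, 10.5]
gripper_width: 0.313
grasp_force: 60.4
17.7 [-2.09 11.07 10.36 16.09  2.57 -0.27] [ 0.5304 -0.2582  0.0298]
time: 18.0
ee_pos: [0.5303, -0.2582, 0.0297]
tcp_rot: [-3.142, -0.003, 1.492]
contact_force: [-2.0, 12.2, 11.8]
gripper_width: 0.306
grasp_force: 60.5
18.3 [-1.82 11.29 12.3  16.91  3.1  -0.36] [ 0.5303 -0.2582  0.0297]
```

```bash
python3 shift.py '{"aperture":[0,0,0],"dx":[0,0,0],"dy":[-0.0003,-0.0006,-0.0006],"dz":[0,0,0],"yaw":[0,0,0]}'; python3 f.py
```

```text
time: 18.6
ee_pos: [0.5303, -0.2582, 0.0297]
tcp_rot: [3.14, -0.002, 1.492]
contact_force: [0.1, 11.6, 10.5]
gripper_width: 0.308
grasp_force: 60.5
18.9 [-0.27 11.34 10.76 16.77  0.75 -0.21] [ 0.5304 -0.2582  0.0297]
```

```bash
python3 shift.py '{"aperture":[0,0,0,0],"dx":[0,0,0,0],"dy":[-0.0002,-0.0004,-0.0004,-0.0004],"dz":[0.0002,0.0005,0.0005,0.0005],"yaw":[0,0,0,0]}'; python3 f.py
python3 - <<'E'
import cv2,numpy as np
from cell import robot
a=robot.grab_frame('scene');b=robot.grab_frame('side')
r=lambda i,x,y,w,h:cv2.resize(i[y:y+h,x:x+w],(400,300),interpolation=cv2.INTER_CUBIC)
cv2.imwrite('pics/m8.png',np.hstack([r(a,190,205,120,90),r(b,310,215,100,75)]))
E
```

```text
time: 19.3
ee_pos: [0.5304, -0.2582, 0.0297]
tcp_rot: [3.139, -0.002, 1.492]
contact_force: [-1.3, 13.0, 12.2]
gripper_width: 0.312
grasp_force: 60.8
19.6 [-0.25 12.31 12.55 17.75  0.6  -0.13] [ 0.5303 -0.2582  0.0297]
```

View pics/m8.png

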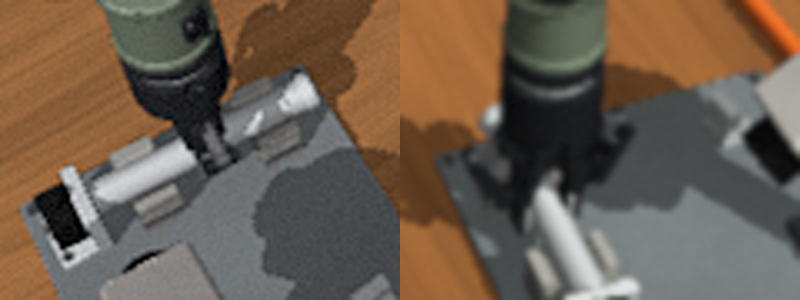

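The stem lies in both vees with its foot against the stop (left crop, around (85,190)). The net press on the blocks is about 14.5 N. I'll make one last small lateral trim and hand in.

```bash
python3 shift.py '{"aperture":[0,0,0,0],"dx":[0,0,0,0],"dy":[-0.0002,-0.0004,-0.0004,-0.0004],"dz":[0,0.0001,0.0001,0.0001],"yaw":[0,0,0,0]}'; python3 f.py
```

```text
time: 20.1
ee_pos: [0.5304, -0.2583, 0.0297]
tcp_rot: [3.139, -0.002, 1.492]
contact_force: [0.1, 11.3, 11.7]
gripper_width: 0.31
grasp_force: 60.7
20.4 [ 0.76 12.18 12.04 17.87 -0.81 -0.22] [ 0.5304 -0.2583  0.0297]
```

Sideways force in the station's axes is now about -0.2 N, so the stem bears evenly on both faces.

```bash
python3 -c "
from cell import robot
print(robot.close_job())"
```

```text
the job is handed in; nothing more can be done
None
```

The job is handed in at about 20 s: the arm still holds the thick stem in both vee blocks, pressed down with about 14 N and evenly on both faces, its foot pushing the plunger in to its end stop as judged by force and position, and nothing else was knowingly touched.

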